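Clamp the busbar and snap the red cap onto its stud

TASK

Swing the red handle of the welding jig's toggle clamp over, so that the clamp arm comes down and bears on the copper busbar lying in the jig. Then take the red cap, put it mouth down over the busbar's stud and press it until it clicks fully home, leaving the black cap standing where it is. Do not let go or ease off after the click: finish while still holding the cap and pushing it down with a firm push of at least 5 N.

Things in the scene. Friction and masses are not known exactly. Their poses are not given: they have to be found in the camera images.
- jig: Grey welding jig fixed to the worktop: base plate 150 (x) x 160 (y) x 14 mm, with a clamp lever. Origin under the plate's centre. Shut, the clamp arm runs along the jig's +x at y = 0, up to 63 mm high; the handle side faces -x. Fence rails, 30 mm high at most, on the -y and +x edges. Overhead a gantry beam crosses along world y at x = 0.58 m, underside 0.55 m up: keep the arm clear of it.
- clamp_hinge (a point): Point on the hinge axis (which is along the jig's y), mid-width of the lever, at jig x = -42, y = 0, z = 45 mm; axes as the jig's. At lever angle q the handle point lies from here at jig x = -12 cos q - 90 sin q, z = -12 sin q + 90 cos q (mm). The jig's +x points roughly to the robot's right, so the open handle points to its left.
- clamp_handle (a point): Point in the middle of the red clamp handle, 91 mm from the hinge. The grip is straight, 22 mm wide along the jig's y, 20 mm deep, 77 mm long; its free end is 28 mm beyond this point. Open: it lies level, pointing to the jig's -x, some 45 mm above the worktop, free air under it. Shut: it stands upright, its free end 163 mm above the worktop.
- jig_lever (a joint): Angle of the clamp lever, rad: 1.4 = fully open (arm upright, handle level), about 0.05 = arm bearing on the busbar. Over-centre: the weight of the heavy lever (some 0.1 to 0.2 N m at the ends) tips it on to the nearer end past about 0.75 rad, and holds it there.
- busbar: Loose copper bar 52 (x) x 130 (y) x 6 mm, 0.35 kg, lying flat on the jig's plate (its top 20 mm above the worktop), under the clamp arm's pad. Origin at the centre of its underside.
- stud_foot (a point): Foot of the steel stud, on its axis in the busbar's top face, 46 mm to the bar's +y; z up. Stud 14 mm in diameter, 17.5 mm tall, top 5 mm tapered. Four sprung balls bulge 3 mm out of it, 9 mm up. Pressing the cap on takes a peak of 8 to 16 N as its lip rides over the balls (12 to 7 mm before home); then the force drops and the balls draw it home.
- red_cap_mid (a point): Centre, half-way up, of the loose red ribbed snap cap: 30 mm in diameter, 36 mm tall, 40 g, standing on the worktop mouth down. The mouth has a lip 16.4 mm in diameter and 4 mm high and a wider chamber above, 22 mm deep in all. Home: its underside rests on the busbar and this point is 18 mm above stud_foot.
- red_cap_mouth (a point): Centre of the red cap's underside (the mouth); z along the cap's axis, away from the mouth. It coincides with stud_foot when the cap is home.
- red_cap: The red cap; origin as red_cap_mouth.
- black_cap_mid (a point): Centre of the other cap, black, of the same size, also standing on the worktop; not to be used.
Not all that is in view belongs to the job. Several things have the shape of the red_cap; the one meant has the colours described above. Of the things that look like the jig, the larger one is meant.

How it is judged:
On the way, in this order (a step that is already met when the one before it is completed fails the run):
1. the clamp arm bears on the busbar, while the red cap is not yet on the stud (value of joint jig_lever below 0.1 rad and contact force between jig_lever and busbar above 1 N and horizontal distance between red_cap_mouth and stud_foot above 0.03 m), for 0.2 s.
2. the red cap has clicked home on the stud (z of red_cap_mouth in the frame of stud_foot below 0.002 m and horizontal distance between red_cap_mouth and stud_foot below 0.0025 m), for 0.2 s.
At the end, for the whole second after the job is handed in: The clamp arm bears on the busbar (lever under 0.1 rad, over 1 N on the bar); the red cap is home on the stud (within 2 mm of the bar, 2.5 mm sideways, 0.08 rad) and at rest, and the fingers still push it onto the busbar with more than 4 N (all of step 2 and value of joint jig_lever below 0.1 rad and contact force between jig_lever and busbar above 1 N and z of red_cap_mouth in the frame of stud_foot above -0.003 m and angle between the z axis of red_cap_mouth and the z axis of stud_foot, either way round below 0.08 rad and contact force between red_cap and busbar above 4 N and contact force between the fingers and red_cap above 3 N and angle between busbar's own z axis and vertical below 0.05 rad and linear speed of red_cap below 0.02 m/s); the arm keeps its last pose, push and grip.
It fails at once if the black cap is knocked or taken away (moved more than 20 mm) (distance of black_cap_mid from where it was at the start of the episode above 0.02 m).
It also fails if it takes over 72 s, if anything falls off the work surface, if the arm or the gripper's body presses on something with over 40 N, if the wrist force passes 120 N, or if a joint passes its speed limit or range.

ROBOT

A 6-joint arm with a two-finger parallel gripper is mounted at the origin on a cart in front of the work surface, level with it; the furniture and walls round the work are solid. World frame = base frame: x ahead of the robot, y to its left, z up, the work surface at z = 0. Lengths are in m, angles in rad, forces in N, time in s.
With the tool pointing down it reaches from about 0.25 to 0.725 m from the base axis. Payload 4 kg.
Tool frame: the origin (TCP) lies midway between the tips of the shut fingers; the grasp point (between the pads) lies 19 mm behind it; z points along the fingers, y is the direction in which the jaws open and shut (so a half turn about z gives the same grasp; the last joint's range is limited). The gripper opens to 85 mm and grips with 20 to 120 N. Pads are 22 mm wide; open, the fingers measure 114 mm over their backs; the gripper's body (76 mm by 85 mm) begins 54 mm behind the grasp point. The pads swing forward as they close: fully open they stand 13 mm farther back than shut.
Start: joints at [1.325, 0.241, 0.005, 1.335, 0, 1.571], TCP at [0.122, 0.485, 0.231] pointing down, gripper open.
Joint ranges: [-2.72, 2.72], [-1.05, 1.87], [-1.09, 1.28], [-1.99, 2.15], [-1.42, 1.44], [-3.14, 3.14]. Speed limits (rad/s): [2.79, 2.79, 3.14, 3.14, 3.14, 3.14].

INTERFACE

Orientations are given as a unit quaternion [x, y, z, w].
In Python, from workcell import get_obs, camera, camera_model, job_done, masks_of gives the robot as it stands.
- The arm moves only by the tool jog_arm, never from a script. Its argument "deltas" is a list that holds one entry, the list of rows, each a list of 7 numbers: the shift along the tool's x, y, z in mm, then the turn, a rotation vector about the tool's x, y, z in degrees, then the finger opening in mm, from 0 to 85.4. A call has 1 to 5 rows; each row shifts and turns the pose as measured when the row begins, along the tool's axes as they then stand; what a row does not reach is not made up. A row lasts 1/10 s, in which the tool goes at most 50 mm and 8.59 degrees, less where a joint would pass 70% of its speed; a pose out of reach is approached as far as the arm can. A call with a gripper value outside its range is refused whole. The fingers move at their own pace and stop on an object; the grip force is fixed at half the most. Time passes only in rows, so rows that do not move let the fingers close. It gives the time, the measured TCP pose, the force and the opening at its end, in the units of the state.
- get_obs(): the state, without advancing time (a new reading comes with each control period).
- camera(name): name is "scene" or "side" or "wrist"; returns the picture (420x560x3 uint8, red, green, blue); there is no depth.
- camera_model(name): a dict with "fovy" (degrees; the focal length in pixels is half the picture's height over the tangent of half this angle, whatever the lens; pixels are square), "cx", "cy" (the principal point, pixels), "pose" (4x4, takes a point from camera to world coordinates); the wrist camera has in their place "T_tool_cam" (4x4, takes a point from camera to tool coordinates, whose origin is the TCP and whose axes are the flange's). Camera axes: x right, y down, z forward; pixel columns grow to the right and rows downward; lengths in m; the calibration is good to about 2 mm. A picture is of the moment at which its call begins: read the wrist's pose just before it. camera_model takes no time and is no camera call.
- job_done(): hands the job in, once; it reports no verdict.
Trained networks look in the newest picture that a camera, given by its name, has taken for a name from the list of things; names that differ only in an ending like _2 or _b are one class to them, and where a whole thing is asked for, a point or a joint stands for the part that bears it (a point fixed in the world has none). Each returns a list of dicts, best first, with "conf" (0 to 1); they miss things now and then, are a little off and sometimes report something else, mostly with a low value. They report only what shows in the picture. A call takes as long as a camera call. They do not tell look-alikes from the thing itself.
- masks_of(target, camera): "pixels" (420x560 bool, what is visible of it) and "at" ([column, row] in pixels, amid what is visible of it).
The state is a dict: "clock": time; "joint_pos": joint angles; "joint_vel": joint speeds; "tau": joint torques, N m; "eef_pos": TCP position; "tool_rot": TCP orientation; "ft_force": force on the tool from outside, world axes, zero at the start; "ft_torque": the same for the moment, N m; "grip_width": finger opening in m.
Only numpy, scipy, OpenCV 4.12 (cv2) and the standard library are available. Lean on these libraries where they do the work, as an engineer would, in place of code of your own. Each camera call takes 0.05 s, during which the arm holds its last target. There are 200 camera calls.

## Working session

There is one attempt and no reset: what is moved stays moved. The work goes in short steps, Python scripts to look and compute and a tool call to move; the robot and the scene stay as the last step left them, time stands still between calls to the robot, and variables do not carry over. Pictures are saved under pics/ and viewed, about 8 in all and at most 12, crops included, and the job is handed in when it is done.

Besides the shell and the picture viewer there is one more tool, called after ">>>" as name(argument=value, ...), one argument or row to a line, values as JSON. jog_arm: Moves the arm, as the interface text tells. Its arguments: {"type":"object","properties":{"deltas":{"type":"array"}},"required":["deltas"]}

```bash
mkdir -p pics; ls
cat > h.py <<'E'
import numpy as np, cv2
from workcell import *
from scipy.spatial.transform import Rotation as R
def K(n):
    m=camera_model(n); f=210/np.tan(np.radians(m['fovy'])/2); return f,m['cx'],m['cy'],m
def campose(n,obs=None):
    m=camera_model(n)
    if 'pose' in m: return np.array(m['pose'])
    o=obs or get_obs(); T=np.eye(4); T[:3,:3]=R.from_quat(o['tool_rot']).as_matrix(); T[:3,3]=o['eef_pos']
    return T@np.array(m['T_tool_cam'])
def ray(n,px,P):
    f,cx,cy,_=K(n); d=P[:3,:3]@np.array([(px[0]-cx)/f,(px[1]-cy)/f,1]); return P[:3,3],d/np.linalg.norm(d)
def onz(n,px,P,z):
    o,d=ray(n,px,P); return o+d*(z-o[2])/d[2]
def tri(rays):
    A=0;b=0
    for o,d in rays:
        M=np.eye(3)-np.outer(d,d); A=A+M; b=b+M@o
    return np.linalg.solve(A,b)
def proj(n,p,P):
    f,cx,cy,_=K(n); q=np.linalg.inv(P)@np.append(p,1); return np.array([f*q[0]/q[2]+cx,f*q[1]/q[2]+cy])
def save(name,im): cv2.imwrite('pics/'+name+'.png',im[:,:,::-1])
E
python3 - <<'E'
from h import *
np.set_printoptions(precision=3,suppress=True)
print({k:camera_model('wrist')[k] for k in camera_model('wrist')})
ims=[]
for n in ['scene','side','wrist']:
    im=camera(n); ims.append(im); save(n+'0',im)
    P=campose(n); print(n,P[:3,3],P[:3,2],{k:v for k,v in camera_model(n).items() if k not in('pose','T_tool_cam')})
    for t in ['jig','clamp_handle','busbar','red_cap','black_cap_mid','stud_foot']:
        for r in masks_of(t,n)[:5]:
            print(n,t,round(r['conf'],2),np.round(r['at']),r['pixels'].sum(),'z.02:',onz(n,r['at'],P,.02))
o=get_obs();print(o['clock'],o['eef_pos'],o['tool_rot'],o['ft_force'])
cv2.imwrite('pics/a.png',np.hstack([cv2.resize(i,(400,300)) for i in ims[:2]])[:,:,::-1])
E
```

```text
pics
{'fovy': 63.53871781540404, 'cx': 280.81087499919073, 'cy': 213.1001883092088, 'T_tool_cam': array([[-0.   , -0.946, -0.325,  0.084],
       [ 1.   ,  0.   , -0.001,  0.   ],
       [ 0.001, -0.325,  0.946, -0.144],
       [ 0.   ,  0.   ,  0.   ,  1.   ]])}
scene [ 0.14  -0.598  0.706] [ 0.422  0.605 -0.675] {'fovy': 53.99540336985228, 'cx': 283.4904843384892, 'cy': 205.4426554004675}
scene jig 0.91 [202. 213.] 3018 z.02: [0.394 0.113 0.02 ]
scene jig 0.76 [331. 239.] 1860 z.02: [ 0.588 -0.138  0.02 ]
scene clamp_handle 0.62 [196. 188.] 556 z.02: [0.426 0.207 0.02 ]
scene clamp_handle 0.57 [329. 216.] 364 z.02: [ 0.635 -0.079  0.02 ]
scene busbar 0.62 [225. 223.] 821 z.02: [0.42  0.049 0.02 ]
scene busbar 0.31 [197. 189.] 536 z.02: [0.427 0.204 0.02 ]
scene red_cap 0.57 [315. 282.] 300 z.02: [ 0.484 -0.21   0.02 ]
scene red_cap 0.51 [292. 299.] 300 z.02: [ 0.422 -0.214  0.02 ]
scene black_cap_mid 0.91 [343. 344.] 295 z.02: [ 0.439 -0.346  0.02 ]
scene stud_foot 0.86 [225. 224.] 910 z.02: [0.421 0.047 0.02 ]
side [ 0.195 -0.892  0.511] [ 0.304  0.854 -0.423] {'fovy': 57.56714777
[... 245 characters left out ...]
e clamp_handle 0.5 [227. 198.] 238 z.02: [0.432 0.287 0.02 ]
side busbar 0.8 [248. 227.] 358 z.02: [0.436 0.049 0.02 ]
side red_cap 0.74 [273. 274.] 191 z.02: [ 0.425 -0.2    0.02 ]
side red_cap 0.61 [298. 270.] 213 z.02: [ 0.486 -0.204  0.02 ]
side black_cap_mid 0.57 [303. 311.] 295 z.02: [ 0.438 -0.341  0.02 ]
side stud_foot 0.62 [244. 227.] 375 z.02: [0.428 0.056 0.02 ]
side stud_foot 0.17 [228. 226.] 1444 z.02: [0.384 0.078 0.02 ]
wrist [0.04  0.506 0.375] [ 0.315 -0.08  -0.946] {'fovy': 63.53871781540404, 'cx': 280.81087499919073, 'cy': 213.1001883092088}
wrist jig 0.38 [ 98. 419.] 68 z.02: [0.392 0.154 0.02 ]
1.05 [0.122 0.485 0.231] [ 0.123  0.992  0.    -0.   ] [-0.918 -1.168  0.153]
```

Run:
```python
import cv2,numpy as np
s=cv2.imread('pics/scene0.png');
a=cv2.resize(s[130:370,140:400],None,fx=3,fy=3,interpolation=cv2.INTER_CUBIC)[:600]
b=cv2.imread('pics/side0.png')
cv2.imwrite('pics/c1.png',cv2.resize(s[140:360,150:400],(680,598),interpolation=cv2.INTER_CUBIC))
cv2.imwrite('pics/c2.png',cv2.resize(b[150:340,170:390],(694,600),interpolation=cv2.INTER_CUBIC))
```

```text
(no output)
```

View pics/c1.png

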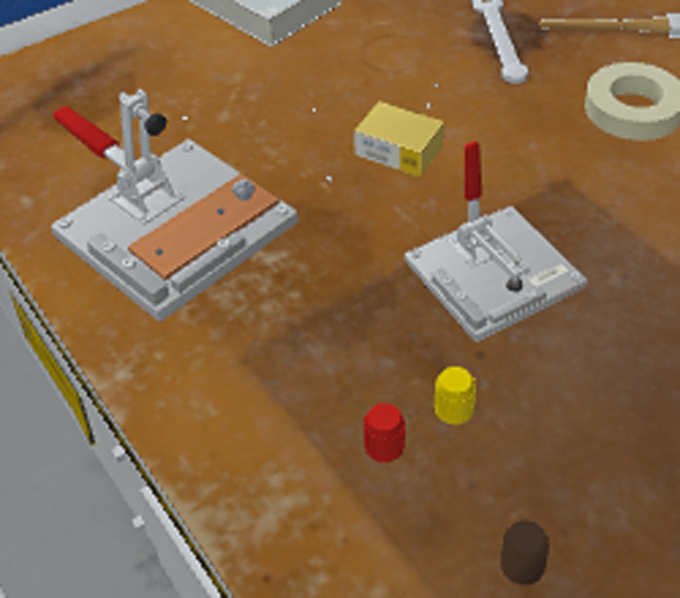

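View pics/c2.png

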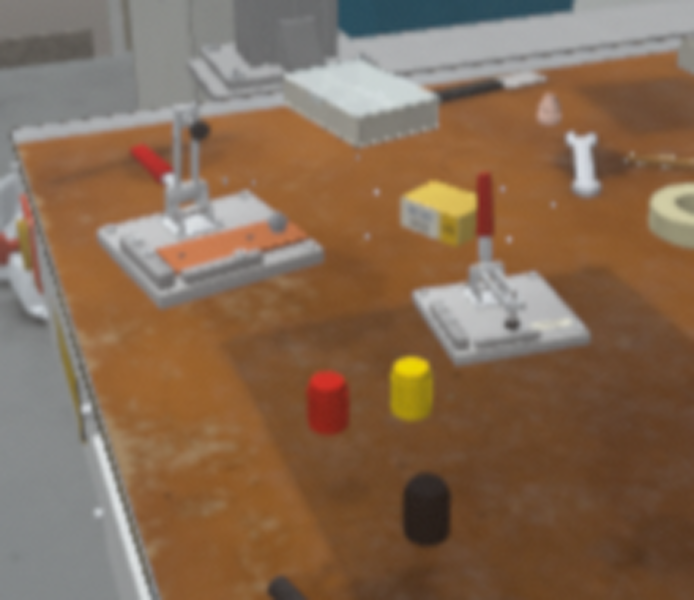

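The larger jig, at scene (202,213), holds the busbar and is open. The smaller one, at (331,239), is the look-alike and is already shut. The cap-shaped things are red (292,299), yellow (315,282) and black (343,344). The red one in the crop is the one meant.

Run:
```python
from h import *
np.set_printoptions(precision=3,suppress=True)
P=campose('scene');Q=campose('side')
f=lambda c:np.array(c)/2.72+[150,140]
g=lambda c:np.array(c)/3.157+[170,150]
for a,b in [((52,229),(98,233)),((160,316),(163,299)),((298,213),(323,250)),((188,140),(247,191))]:
    print(onz('scene',f(a),P,.012),onz('side',g(b),Q,.012))
print('handle tip',tri([ray('scene',f((60,113)),P),ray('side',g((137,152)),Q)]))
print('stud top', tri([ray('scene',f((243,183)),P),ray('side',g((277,216)),Q)]),onz('scene',f((243,183)),P,.0375))
print('cap', tri([ray('scene',(292,299),P),ray('side',(273,274),Q)]))
print('arm top', tri([ray('scene',f((133,95)),P),ray('side',g((185,108)),Q)]))
```

```text
[0.315 0.134 0.012] [0.318 0.139 0.012]
[ 0.344 -0.012  0.012] [ 0.348 -0.007  0.012]
[0.5   0.021 0.012] [0.502 0.027 0.012]
[0.471 0.168 0.012] [0.474 0.177 0.012]
handle tip [0.377 0.236 0.047]
stud top [0.47  0.06  0.037] [0.469 0.059 0.037]
cap [ 0.415 -0.226  0.039]
arm top [0.404 0.112 0.133]
```

```bash
cat >> h.py <<'E'
JX=np.array([.195,-.98,0]);JX/=np.linalg.norm(JX);JY=np.array([-JX[1],JX[0],0]);JC=np.array([.4085,.08,0])
def jig(x,y,z): return JC+JX*x+JY*y+[0,0,z]
def Rt(tilt=0,yaw0=None):
    """tool: y=jig y, z tilts from down towards jig +x by tilt deg"""
    z=np.array([0,0,-1])*np.cos(np.radians(tilt))+JX*np.sin(np.radians(tilt)); y=JY; return np.array([np.cross(y,z),y,z]).T
def plan(wps,n,p=None,Rm=None):
    """wps: list of (TCP pos, R, grip); n rows each; print tool rows"""
    o=get_obs()
    if p is None: p=np.array(o['eef_pos']);Rm=R.from_quat(o['tool_rot']).as_matrix()
    for (q,Rq,g),k in zip(wps,n):
        w=R.from_matrix(Rm.T@Rq).as_rotvec(); p0,R0=p,Rm
        for i in range(1,k+1):
            pn=p0+(q-p0)*i/k; Rn=R0@R.from_rotvec(w*i/k).as_matrix()
            print(np.round(np.r_[(Rm.T@(pn-p))*1e3,np.degrees(R.from_matrix(Rm.T@Rn).as_rotvec()),g],1).tolist()); p,Rm=pn,Rn
        print('--')
    return p,Rm
E
python3 - <<'E'
from h import *
plan([(jig(-147,0,.2),Rt(),85)],[10])
E
```

```text
[6253.0, 13253.7, 3.4, 0.0, -0.0, 6.5, 85.0]
[7705.8, 12465.2, 3.3, 0.0, -0.0, 6.5, 85.0]
[9060.6, 11518.0, 3.3, 0.0, -0.0, 6.5, 85.0]
[10300.1, 10424.4, 3.3, 0.0, -0.0, 6.5, 85.0]
[11408.6, 9198.1, 3.3, 0.0, -0.0, 6.5, 85.0]
[12371.9, 7854.7, 3.2, 0.0, -0.0, 6.5, 85.0]
[13177.8, 6411.4, 3.2, 0.0, -0.0, 6.5, 85.0]
[13816.0, 4886.6, 3.2, 0.0, -0.0, 6.5, 85.0]
[14278.4, 3299.5, 3.2, 0.0, -0.0, 6.5, 85.0]
[14559.2, 1670.5, 3.2, 0.0, -0.0, 6.5, 85.0]
--
```

```bash
sed -i 's|return JC+JX\*x+JY\*y+\[0,0,z\]|return JC+(JX*x+JY*y+np.array([0,0,z]))/1000|' h.py
python3 - <<'E'
from h import *
plan([(jig(-147,0,200),Rt(),85)],[10])
E
```

```text
[-31.4, -19.0, 3.1, 0.0, -0.0, 6.5, 85.0]
[-33.3, -15.4, 3.1, 0.0, -0.0, 6.5, 85.0]
[-34.8, -11.5, 3.1, 0.0, -0.0, 6.5, 85.0]
[-35.9, -7.5, 3.1, 0.0, -0.0, 6.5, 85.0]
[-36.5, -3.4, 3.1, 0.0, -0.0, 6.5, 85.0]
[-36.7, 0.7, 3.1, 0.0, -0.0, 6.5, 85.0]
[-36.4, 4.8, 3.1, 0.0, -0.0, 6.5, 85.0]
[-35.6, 8.9, 3.1, 0.0, -0.0, 6.5, 85.0]
[-34.4, 12.9, 3.1, 0.0, -0.0, 6.5, 85.0]
[-32.7, 16.7, 3.1, 0.0, -0.0, 6.5, 85.0]
--
```

>>> jog_arm(
  deltas=[
    [[-31, -19, 3, 0, 0, 6.5, 85], [-33, -15, 3, 0, 0, 6.5, 85], [-35, -11.5, 3, 0, 0, 6.5, 85], [-36, -7.5, 3, 0, 0, 6.5, 85], [-36.5, -3.5, 3, 0, 0, 6.5, 85]],
  ],
)

```text
clock: 1.55
eef_pos: [0.2509, 0.3543, 0.2158]
tool_rot: [0.401, 0.916, 0.002, -0.0]
ft_force: [1.1, 0.7, -0.0]
grip_width: 0.085
```

>>> jog_arm(
  deltas=[
    [[-36.5, 0.7, 3, 0, 0, 6.5, 85], [-36.5, 5, 3, 0, 0, 6.5, 85], [-35.5, 9, 3, 0, 0, 6.5, 85], [-34.5, 13, 3, 0, 0, 6.5, 85], [-32.5, 17, 3, 0, 0, 6.5, 85]],
  ],
)

```text
clock: 2.05
eef_pos: [0.3819, 0.2155, 0.2008]
tool_rot: [0.65, 0.76, 0.004, -0.001]
ft_force: [0.8, -0.1, 0.1]
grip_width: 0.085
```

Run:
```python
from h import *
np.set_printoptions(precision=3,suppress=True)
P=campose('wrist');im=camera('wrist');o=get_obs()
print(o['clock'],o['eef_pos'],o['joint_pos'],jig(-147,0,200))
for t in ['clamp_handle','busbar','jig','stud_foot']:
    for r in masks_of(t,'wrist')[:3]: print(t,round(r['conf'],2),np.round(r['at']),r['pixels'].sum(),onz('wrist',r['at'],P,.05))
im=im.copy()
for p in [(-133,0,48.5),(-42,0,45),(-160,0,55),(-75,-80,14),(-75,80,14),(75,80,14),(75,-80,14)]:
    q=proj('wrist',jig(*p),P); cv2.circle(im,tuple(int(v) for v in q),4,(0,255,0),1)
save('w1',im)
plan([(jig(-133,0,110),Rt(),60),(jig(-133,0,30),Rt(),60)],[4,3])
```

```text
2.1 [0.385 0.212 0.2  ] [ 0.504  0.133 -0.21   1.22  -0.001  1.928] [0.38  0.224 0.2  ]
clamp_handle 0.94 [282. 271.] 3832 [0.395 0.141 0.05 ]
busbar 0.61 [301. 327.] 3992 [0.425 0.08  0.05 ]
jig 0.92 [278. 278.] 15541 [0.393 0.132 0.05 ]
stud_foot 0.91 [302. 324.] 4161 [0.425 0.084 0.05 ]
stud_foot 0.25 [283. 281.] 15638 [0.398 0.131 0.05 ]
[-1.8, 0.1, 22.7, 0.1, -0.1, -0.5, 60.0]
[-1.7, 0.1, 22.7, 0.1, -0.1, -0.5, 60.0]
[-1.7, 0.1, 22.7, 0.1, -0.1, -0.5, 60.0]
[-1.7, 0.1, 22.7, 0.1, -0.1, -0.5, 60.0]
--
[-0.0, 0.0, 26.7, -0.0, -0.0, 0.0, 60.0]
[-0.0, 0.0, 26.7, -0.0, -0.0, 0.0, 60.0]
[-0.0, 0.0, 26.7, -0.0, -0.0, 0.0, 60.0]
--
```

View pics/w1.png

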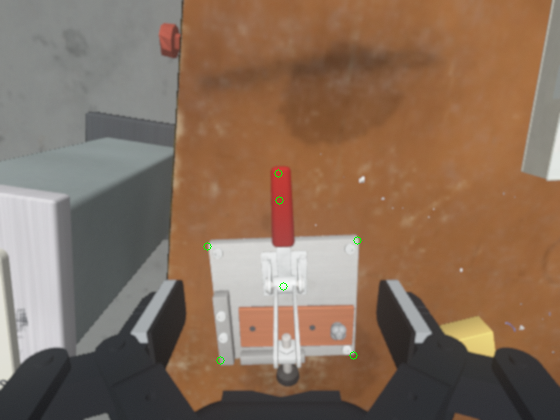

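>>> jog_arm(
  deltas=[
    [[-2, 1, 23, 0, 0, -0.5, 60], [-2, 0, 23, 0, 0, -0.5, 60], [-2, 0, 23, 0, 0, -0.5, 60], [-1, 0, 23, 0, 0, 0, 60], [0, 0, 26, 0, 0, 0, 50]],
  ],
)

```text
clock: 2.8
eef_pos: [0.3836, 0.2193, 0.0845]
tool_rot: [0.631, 0.776, 0.01, 0.001]
ft_force: [-0.8, 0.5, 0.7]
grip_width: 0.0505
```

>>> jog_arm(
  deltas=[
    [[0, 0, 26, 0, 0, 0, 50], [0, 0, 24, 0, 0, 0, 50], [0, 0, 0, 0, 0, 0, 50]],
  ],
)

```text
clock: 3.1
eef_pos: [0.3792, 0.2229, 0.0308]
tool_rot: [0.627, 0.779, 0.008, -0.001]
ft_force: [-0.7, 0.3, 0.0]
grip_width: 0.0497
```

Run:
```python
from h import *
np.set_printoptions(precision=3,suppress=True)
P=campose('wrist');save('w2',camera('wrist'));o=get_obs();print(o['clock'],o['eef_pos'],o['ft_force'],jig(-133,0,30))
for r in masks_of('clamp_handle','wrist')[:2]: 
    ys,xs=np.where(r['pixels']);print(round(r['conf'],2),r['at'],xs.min(),xs.max(),ys.min(),ys.max())
```

```text
3.15 [0.38  0.224 0.032] [1.22  0.112 1.081] [0.383 0.21  0.03 ]
0.82 [283.0, 329.2] 261 308 260 396
```

View pics/w2.png

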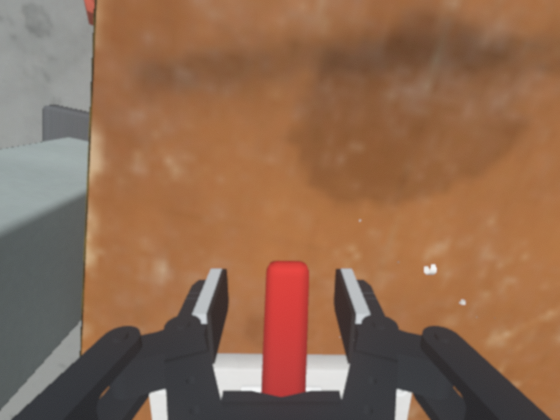

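>>> jog_arm(
  deltas=[
    [[-10, 0, 1, 0, 0, 0, 40], [-3, 0, 0.5, 0, 0, 0, 15], [0, 0, 0, 0, 0, 0, 10], [0, 0, 0, 0, 0, 0, 10], [0, 0, 0, 0, 0, 0, 10]],
  ],
)

```text
clock: 3.7
eef_pos: [0.3837, 0.212, 0.0358]
tool_rot: [0.627, 0.779, 0.012, -0.001]
ft_force: [-1.3, 2.0, -3.6]
grip_width: 0.0174
```

```bash
cat >> h.py <<'E'
def arc(r,zoff,q0,q1,k,tilt,grip=10,g=19):
    """grasp point at radius r along the handle; tilt(q) tool tilt in deg"""
    o=get_obs();p=np.array(o['eef_pos']);Rm=R.from_quat(o['tool_rot']).as_matrix()
    for q in np.linspace(q0,q1,k+1)[1:]:
        h=jig(-42-zoff*np.cos(q)-r*np.sin(q),0,45-zoff*np.sin(q)+r*np.cos(q)); Rn=Rt(tilt(q)); pn=h+Rn[:,2]*g/1000
        print(round(q,2),np.round(np.r_[(Rm.T@(pn-p))*1e3,np.degrees(R.from_matrix(Rm.T@Rn).as_rotvec()),grip],1).tolist(),np.round(pn,3)); p,Rm=pn,Rn
E
python3 - <<'E'
from h import *
np.set_printoptions(precision=3,suppress=True)
o=get_obs();p=np.array(o['eef_pos']);print(p,o['ft_force'],o['grip_width'],o['joint_pos'])
z=R.from_quat(o['tool_rot']).as_matrix()[:,2];gp=p-.019*z
print('grasp in jig',(gp-JC)@JX,(gp-JC)@JY,gp[2])
E
```

```text
[0.384 0.212 0.036] [-1.344  1.962 -3.639] 0.017437458484530308 [ 0.497  0.303 -0.482  0.765  0.012  1.852]
grasp in jig -0.13396819748751587 0.0011420655799780077 0.054757044467967
```

Run:
```python
from h import *
arc(92,6,1.4,0.4,15,lambda q:np.degrees(1.4-q))
```

```text
1.33 [-2.6, -1.4, -6.2, 1.0, -4.8, 1.1, 10.0] [0.383 0.209 0.042]
1.27 [-2.9, -0.0, -6.0, -0.0, -3.8, -0.0, 10.0] [0.383 0.207 0.048]
1.2 [-3.7, 0.0, -5.7, 0.0, -3.8, 0.0, 10.0] [0.384 0.204 0.054]
1.13 [-4.4, 0.0, -5.3, -0.0, -3.8, -0.0, 10.0] [0.385 0.201 0.06 ]
1.07 [-5.1, 0.0, -4.9, 0.0, -3.8, -0.0, 10.0] [0.385 0.197 0.066]
1.0 [-5.7, 0.0, -4.3, -0.0, -3.8, -0.0, 10.0] [0.386 0.193 0.072]
0.93 [-6.2, -0.0, -3.7, 0.0, -3.8, 0.0, 10.0] [0.387 0.189 0.078]
0.87 [-6.7, -0.0, -3.0, -0.0, -3.8, 0.0, 10.0] [0.388 0.184 0.084]
0.8 [-7.0, 0.0, -2.2, 0.0, -3.8, -0.0, 10.0] [0.389 0.179 0.089]
0.73 [-7.2, 0.0, -1.5, -0.0, -3.8, 0.0, 10.0] [0.39  0.174 0.094]
0.67 [-7.4, -0.0, -0.6, -0.0, -3.8, -0.0, 10.0] [0.391 0.169 0.099]
0.6 [-7.4, 0.0, 0.2, 0.0, -3.8, 0.0, 10.0] [0.392 0.164 0.104]
0.53 [-7.3, -0.0, 1.0, 0.0, -3.8, -0.0, 10.0] [0.393 0.158 0.109]
0.47 [-7.1, 0.0, 1.8, -0.0, -3.8, -0.0, 10.0] [0.394 0.152 0.113]
0.4 [-6.8, 0.0, 2.5, 0.0, -3.8, -0.0, 10.0] [0.395 0.146 0.117]
```

Run:
```python
from h import *
arc(92,6,1.4,0.1,15,lambda q:-.7*np.degrees(1.4-q))
```

```text
1.31 [-0.5, -1.3, -7.9, 0.9, 2.5, 1.1, 10.0] [0.382 0.211 0.044]
1.23 [-0.2, 0.0, -7.9, 0.0, 3.5, -0.0, 10.0] [0.383 0.21  0.052]
1.14 [-0.4, -0.0, -7.9, -0.0, 3.5, -0.0, 10.0] [0.383 0.209 0.059]
1.05 [-0.6, -0.0, -7.8, 0.0, 3.5, 0.0, 10.0] [0.383 0.207 0.067]
0.97 [-0.8, 0.0, -7.8, -0.0, 3.5, -0.0, 10.0] [0.384 0.204 0.074]
0.88 [-1.0, -0.0, -7.7, -0.0, 3.5, 0.0, 10.0] [0.384 0.201 0.081]
0.79 [-1.2, -0.0, -7.7, 0.0, 3.5, 0.0, 10.0] [0.385 0.197 0.088]
0.71 [-1.4, -0.0, -7.6, -0.0, 3.5, 0.0, 10.0] [0.386 0.193 0.094]
0.62 [-1.6, 0.0, -7.5, 0.0, 3.5, -0.0, 10.0] [0.387 0.188 0.1  ]
0.53 [-1.8, -0.0, -7.4, -0.0, 3.5, 0.0, 10.0] [0.388 0.183 0.106]
0.45 [-2.0, -0.0, -7.4, 0.0, 3.5, -0.0, 10.0] [0.389 0.177 0.11 ]
0.36 [-2.2, 0.0, -7.3, 0.0, 3.5, -0.0, 10.0] [0.39  0.171 0.115]
0.27 [-2.4, 0.0, -7.2, -0.0, 3.5, 0.0, 10.0] [0.392 0.164 0.119]
0.19 [-2.6, -0.0, -7.1, -0.0, 3.5, -0.0, 10.0] [0.393 0.158 0.122]
0.1 [-2.8, -0.0, -7.0, 0.0, 3.5, 0.0, 10.0] [0.394 0.151 0.124]
```

>>> jog_arm(
  deltas=[
    [[0, 0, -8, 0, 3, 0, 5], [0, 0, -8, 0, 3.5, 0, 5], [-0.5, 0, -8, 0, 3.5, 0, 5], [-0.5, 0, -8, 0, 3.5, 0, 5]],
  ],
)

```text
clock: 4.1
eef_pos: [0.3844, 0.2082, 0.0673]
tool_rot: [0.621, 0.773, 0.088, -0.095]
ft_force: [0.2, 2.1, -8.6]
grip_width: 0.0174
```

Run:
```python
from h import *
np.set_printoptions(precision=3,suppress=True)
a=camera('scene');w=camera('wrist')
cv2.imwrite('pics/d1.png',np.hstack([cv2.resize(a[130:280,130:330],(400,300)),cv2.resize(w,(400,300))])[:,:,::-1])
```

```text
(no output)
```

View pics/d1.png

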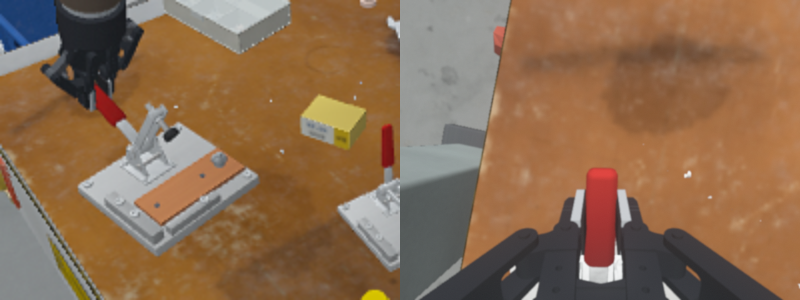

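The handle is held between the pads and the clamp arm is swinging down, so I'll continue along the arc.

>>> jog_arm(
  deltas=[
    [[-0.7, 0, -8, 0, 3.5, 0, 5], [-1, 0, -8, 0, 3.5, 0, 5], [-1, 0, -8, 0, 3.5, 0, 5], [-1.2, 0, -8, 0, 3.5, 0, 5], [-1.5, 0, -8, 0, 3.5, 0, 5]],
  ],
)

```text
clock: 4.7
eef_pos: [0.3881, 0.1885, 0.1013]
tool_rot: [0.6, 0.75, 0.181, -0.212]
ft_force: [0.4, 2.5, -6.6]
grip_width: 0.0179
```

Run:
```python
from h import *
np.set_printoptions(precision=3,suppress=True)
o=get_obs();p=np.array(o['eef_pos']);print(p,o['ft_force'],o['grip_width'],o['joint_pos'])
z=R.from_quat(o['tool_rot']).as_matrix()[:,2];gp=p-.019*z
a=(gp-JC)@JX*1e3+42;b=gp[2]*1e3-45
print('grasp from hinge',a,b,(gp-JC)@JY,np.hypot(a,b),'q',np.arctan2(-a,b)-np.arctan2(6,92),'tilt',np.degrees(np.arccos(-z[2])))
arc(92,6,np.arctan2(-a,b)-np.arctan2(6,92),0.05,7,lambda q:-.7*np.degrees(1.4-q))
```

```text
[0.388 0.189 0.101] [ 0.359  2.479 -6.608] 0.017916437244999476 [ 0.069  0.272 -0.466  0.91   0.561  1.397]
grasp from hinge -58.255785679700566 72.30985392672238 0.0011118414054377204 92.85715664429497 q 0.6130459829317075 tilt 32.40580902356987
0.53 [-2.5, -1.2, -6.7, 0.2, 2.4, 1.5, 10.0] [0.388 0.183 0.106]
0.45 [-1.9, -0.0, -6.8, 0.0, 3.2, 0.0, 10.0] [0.389 0.177 0.11 ]
0.37 [-2.0, 0.0, -6.8, 0.0, 3.2, -0.0, 10.0] [0.39  0.172 0.114]
0.29 [-2.2, -0.0, -6.7, -0.0, 3.2, 0.0, 10.0] [0.391 0.166 0.118]
0.21 [-2.3, 0.0, -6.6, 0.0, 3.2, 0.0, 10.0] [0.393 0.16  0.121]
0.13 [-2.5, 0.0, -6.5, -0.0, 3.2, 0.0, 10.0] [0.394 0.153 0.123]
0.05 [-2.7, -0.0, -6.4, 0.0, 3.2, -0.0, 10.0] [0.395 0.147 0.125]
```

>>> jog_arm(
  deltas=[
    [[-2, 0, -7.5, 0, 3.2, 0, 5], [-2, 0, -7.5, 0, 3.2, 0, 5], [-2, 0, -7.5, 0, 3.2, 0, 5], [-2.2, 0, -7.5, 0, 3.2, 0, 5], [-2.3, 0, -7.5, 0, 3.2, 0, 5]],
  ],
)

```text
clock: 5.2
eef_pos: [0.394, 0.1573, 0.1222]
tool_rot: [0.568, 0.714, 0.261, -0.317]
ft_force: [0.1, 2.4, -5.4]
grip_width: 0.0177
```

Run:
```python
from h import *
np.set_printoptions(precision=3,suppress=True)
o=get_obs();p=np.array(o['eef_pos']);print(p,o['ft_force'],o['grip_width'],o['joint_pos'])
z=R.from_quat(o['tool_rot']).as_matrix()[:,2];gp=p-.019*z
a=(gp-JC)@JX*1e3+42;b=gp[2]*1e3-45
print('grasp from hinge',a,b,(gp-JC)@JY,np.hypot(a,b),'q',np.arctan2(-a,b)-np.arctan2(6,92),'tilt',np.degrees(np.arccos(-z[2])))
```

```text
[0.394 0.157 0.122] [ 0.088  2.405 -5.389] 0.01772064238423277 [-0.146  0.423 -0.368  1.155  0.778  1.043]
grasp from hinge -22.455931532331704 89.80065294194398 0.0010484177542703296 92.5657935189033 q 0.1799139548451943 tilt 48.469783580366965
```

>>> jog_arm(
  deltas=[
    [[-2.5, 0, -7, 0, 3, 0, 5], [-1, 0, -4, 0, 1.5, 0, 5], [0, 0, 0, 0, 0, 0, 60], [0, 0, 0, 0, 0, 0, 60], [0, 0, 0, 0, 0, 0, 60]],
  ],
)

```text
clock: 5.7
eef_pos: [0.3941, 0.1528, 0.1213]
tool_rot: [0.553, 0.702, 0.28, -0.351]
ft_force: [0.8, -0.4, 0.3]
grip_width: 0.0594
```

>>> jog_arm(
  deltas=[
    [[0, 0, 0, 0, 0, 0, 70], [0, 0, -20, 0, 0, 0, 70], [0, 0, -40, 0, 0, 0, 70], [0, 0, -40, 0, 0, 0, 80]],
  ],
)

```text
clock: 6.1
eef_pos: [0.4099, 0.0749, 0.1821]
tool_rot: [0.55, 0.705, 0.277, -0.352]
ft_force: [0.9, 0.2, 0.9]
grip_width: 0.0797
```

Run:
```python
from h import *
np.set_printoptions(precision=3,suppress=True)
a=camera('scene');w=camera('side');o=get_obs();p=np.array(o['eef_pos']);print(o['clock'],p,o['ft_force'],o['joint_pos'])
cv2.imwrite('pics/d2.png',np.hstack([cv2.resize(a[130:280,130:330],(400,300)),cv2.resize(w[150:300,170:370],(400,300))])[:,:,::-1])
```

```text
6.2 [0.413 0.072 0.183] [ 0.436 -0.334  0.45 ] [-0.336  0.497 -0.137  1.555  0.74   0.746]
```

View pics/d2.png

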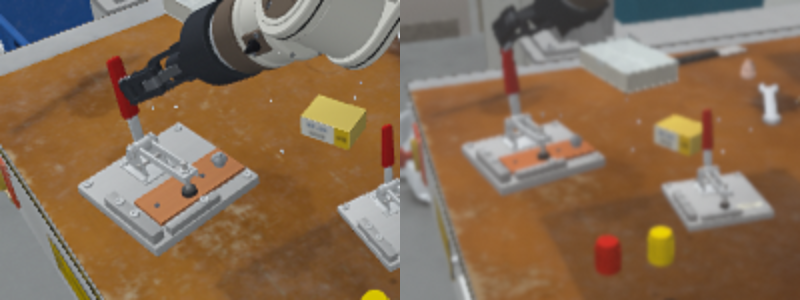

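The clamp is shut: the handle is upright and the pad is down on the bar. Next I'll untilt and go to the red cap.

```bash
cat >> h.py <<'E'
def Ry(a):
    a=np.radians(a);x=np.array([np.cos(a),np.sin(a),0]);z=np.array([0,0,-1.]);return np.array([x,np.cross(z,x),z]).T
E
python3 - <<'E'
from h import *
p,Rm=plan([(np.array([.42,.0,.24]),Ry(101),60)],[7])
plan([(np.array([.42,-.207,.22]),Ry(200),60),(np.array([.42,-.207,.17]),Ry(300),50)],[12,12],p,Rm)
E
```

```text
[0.3, -1.4, -13.1, -0.1, -7.6, 0.4, 60.0]
[-1.4, -1.4, -13.0, -0.1, -7.6, 0.4, 60.0]
[-3.2, -1.4, -12.7, -0.1, -7.6, 0.4, 60.0]
[-4.8, -1.3, -12.2, -0.1, -7.6, 0.4, 60.0]
[-6.4, -1.3, -11.5, -0.1, -7.6, 0.4, 60.0]
[-7.9, -1.2, -10.5, -0.1, -7.6, 0.4, 60.0]
[-9.2, -1.1, -9.4, -0.1, -7.6, 0.4, 60.0]
--
[-16.9, -3.3, 1.7, -0.0, 0.0, -8.2, 60.0]
[-16.3, -5.7, 1.7, -0.0, 0.0, -8.2, 60.0]
[-15.3, -8.0, 1.7, -0.0, 0.0, -8.2, 60.0]
[-14.0, -10.1, 1.7, -0.0, 0.0, -8.3, 60.0]
[-12.4, -12.0, 1.7, -0.0, 0.0, -8.2, 60.0]
[-10.6, -13.6, 1.7, -0.0, 0.0, -8.2, 60.0]
[-8.5, -15.0, 1.7, -0.0, 0.0, -8.3, 60.0]
[-6.3, -16.1, 1.7, -0.0, 0.0, -8.2, 60.0]
[-3.9, -16.8, 1.7, -0.0, 0.0, -8.2, 60.0]
[-1.4, -17.2, 1.7, -0.0, 0.0, -8.3, 60.0]
[1.1, -17.2, 1.7, -0.0, 0.0, -8.2, 60.0]
[3.5, -16.9, 1.7, -0.0, 0.0, -8.2, 60.0]
--
[-0.0, -0.0, 4.2, 0.0, -0.0, -8.3, 50.0]
[-0.0, -0.0, 4.2, 0.0, -0.0, -8.3, 50.0]
[0.0, -0.0, 4.2, 0.0, -0.0, -8.3, 50.0]
[0.0, -0.0, 4.2, 0.0, -0.0, -8.3, 50.0]
[0.0, -0.0, 4.2, 0.0, -0.0, -8.3, 50.0]
[0.0, -0.0, 4.2, 0.0, -0.0, -8.3, 50.0]
[0.0, -0.0, 4.2, 0.0, -0.0, -8.3, 50.0]
[0.0, -0.0, 4.2, 0.0, 0.0, -8.3, 50.0]
[0.0, -0.0, 4.2, 0.0, 0.0, -8.3, 50.0]
[0.0, -0.0, 4.2, 0.0, 0.0, -8.3, 50.0]
[0.0, -0.0, 4.2, 0.0, 0.0, -8.3, 50.0]
[0.0, -0.0, 4.2, 0.0, 0.0, -8.3, 50.0]
--
```

>>> jog_arm(
  deltas=[
    [[0, -1, -14, 0, -7.6, 0.4, 60], [-1.5, -1, -14, 0, -7.6, 0.4, 60], [-3, -1, -14, 0, -7.6, 0.4, 60], [-5, -1, -13, 0, -7.6, 0.4, 60], [-6, -1, -12, 0, -7.6, 0.4, 60]],
  ],
)

```text
clock: 6.7
eef_pos: [0.4213, 0.0133, 0.2229]
tool_rot: [0.631, 0.767, 0.069, -0.098]
ft_force: [0.2, 0.5, 0.1]
grip_width: 0.06
```

>>> jog_arm(
  deltas=[
    [[-8, -1, -11, 0, -7.6, 0.4, 60], [-9, -1, -9, 0, -7, 0.4, 60], [-17, -3, 2, 0, 0, -8.2, 60], [-16, -6, 2, 0, 0, -8.2, 60], [-15, -8, 2, 0, 0, -8.2, 60]],
  ],
)

```text
clock: 7.2
eef_pos: [0.4243, -0.0545, 0.241]
tool_rot: [0.452, 0.892, -0.014, 0.01]
ft_force: [-0.1, -0.8, 0.4]
grip_width: 0.0599
```

>>> jog_arm(
  deltas=[
    [[-14, -10, 2, 0, 0, -8.2, 60], [-12, -12, 2, 0, 0, -8.2, 60], [-10.5, -13.5, 2, 0, 0, -8.2, 60], [-8.5, -15, 2, 0, 0, -8.2, 60], [-6, -16, 2, 0, 0, -8.2, 60]],
  ],
)

```text
clock: 7.7
eef_pos: [0.4242, -0.1411, 0.2333]
tool_rot: [0.096, 0.995, -0.017, 0.008]
ft_force: [1.1, 0.4, -0.8]
grip_width: 0.0599
```

>>> jog_arm(
  deltas=[
    [[-4, -17, 2, 0, 0, -8.2, 60], [-1.5, -17, 2, 0, 0, -8.2, 60], [1, -17, 2, 0, 0, -8.2, 60], [3.5, -17, 2, 0, 0, -8.2, 60], [0, 0, 3, 0, 0, -8.3, 50]],
  ],
)

```text
clock: 8.2
eef_pos: [0.4265, -0.2128, 0.2238]
tool_rot: [-0.273, 0.962, -0.021, 0.002]
ft_force: [-0.2, 0.5, -0.3]
grip_width: 0.0503
```

Run:
```python
from h import *
np.set_printoptions(precision=3,suppress=True)
o=get_obs();print(o['clock'],o['eef_pos'],o['joint_pos'],o['ft_force'])
plan([(np.array([.42,-.207,.17]),Ry(300),50)],[13])
```

```text
8.2 [ 0.427 -0.213  0.224] [-0.445  0.173 -0.101  1.266 -0.028 -0.998] [-0.246  0.501 -0.298]
[0.2, 0.8, 4.1, -0.1, -0.2, -6.8, 50.0]
[0.1, 0.8, 4.1, -0.1, -0.2, -6.8, 50.0]
[-0.0, 0.8, 4.1, -0.1, -0.2, -6.8, 50.0]
[-0.1, 0.8, 4.1, -0.1, -0.2, -6.8, 50.0]
[-0.2, 0.8, 4.1, -0.1, -0.2, -6.8, 50.0]
[-0.2, 0.7, 4.1, -0.1, -0.2, -6.8, 50.0]
[-0.3, 0.7, 4.1, -0.1, -0.2, -6.8, 50.0]
[-0.4, 0.6, 4.1, -0.1, -0.2, -6.8, 50.0]
[-0.5, 0.6, 4.1, -0.1, -0.2, -6.8, 50.0]
[-0.5, 0.5, 4.1, -0.1, -0.2, -6.8, 50.0]
[-0.6, 0.5, 4.1, -0.1, -0.2, -6.8, 50.0]
[-0.6, 0.4, 4.1, -0.1, -0.2, -6.8, 50.0]
[-0.6, 0.3, 4.1, -0.1, -0.2, -6.8, 50.0]
--
```

>>> jog_arm(
  deltas=[
    [[0, 1, 5, 0, -0.3, -8, 50], [0, 1, 5, 0, -0.3, -8, 50], [0, 1, 5, 0, -0.3, -8, 50], [0, 1, 5, 0, -0.3, -8, 50], [0, 1, 5, 0, -0.3, -8, 50]],
  ],
)

```text
clock: 8.7
eef_pos: [0.4227, -0.2091, 0.1969]
tool_rot: [-0.597, 0.802, -0.019, 0.008]
ft_force: [-0.1, -0.4, -0.2]
grip_width: 0.0498
```

>>> jog_arm(
  deltas=[
    [[0, 1, 5, 0, -0.3, -8, 50], [0, 0, 5, 0, -0.3, -8, 50], [0, 0, 5, 0, -0.2, -8, 50], [0, 0, 5, 0, 0, -8, 50], [0, 0, 5, 0, 0, -8, 50]],
  ],
)

```text
clock: 9.2
eef_pos: [0.4214, -0.2067, 0.17]
tool_rot: [0.843, -0.537, 0.019, -0.008]
ft_force: [0.5, 0.7, -0.2]
grip_width: 0.0499
```

```bash
cat >> h.py <<'E'
def circ(mask):
    c=max(cv2.findContours(mask.astype(np.uint8),cv2.RETR_EXTERNAL,cv2.CHAIN_APPROX_NONE)[0],key=cv2.contourArea); return c
def redmask(im):
    h=cv2.cvtColor(im,cv2.COLOR_RGB2HSV); return (((h[...,0]<6)|(h[...,0]>174))&(h[...,1]>190)&(h[...,2]>60)).astype(np.uint8)
E
python3 - <<'E'
from h import *
np.set_printoptions(precision=3,suppress=True)
P=campose('wrist');im=camera('wrist');o=get_obs();print(o['clock'],o['eef_pos'],o['joint_pos'],R.from_quat(o['tool_rot']).as_matrix()[:,2])
for r in masks_of('red_cap','wrist')[:4]:
    ys,xs=np.where(r['pixels']);print(round(r['conf'],2),r['at'],xs.min(),xs.max(),ys.min(),ys.max(),'z18',onz('wrist',r['at'],P,.018),im[int(r['at'][1]),int(r['at'][0])])
save('w3',im)
E
```

```text
9.25 [ 0.421 -0.206  0.169] [-0.463  0.189 -0.229  1.115  0.011 -2.474] [ 0.039 -0.007 -0.999]
0.93 [283.7, 191.5] 269 304 175 214 z18 [ 0.426 -0.211  0.018] [234  76  68]
0.69 [225.0, 159.6] 205 244 142 180 z18 [ 0.485 -0.215  0.018] [253 246 124]
0.36 [155.8, 401.7] 141 221 390 416 z18 [0.453 0.073 0.018] [242 172 128]
```

View pics/w3.png

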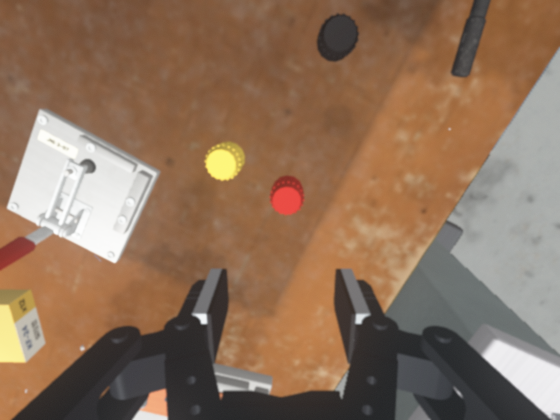

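Run:
```python
from h import *
np.set_printoptions(precision=4,suppress=True)
P=campose('wrist');S=campose('scene');Q=campose('side')
g=lambda c:np.array(c)/3.157+[170,150]
a=ray('wrist',(287,200),P);b=ray('scene',(291.2,293.5),S);c=ray('side',g((328,384)),Q)
print(tri([a,b]),tri([a,c]),tri([a,b,c]),onz('wrist',(287,200),P,.036),onz('scene',(291.2,293.5),S,.036))
im=cv2.imread('pics/w3.png')[:,:,::-1]
m=cv2.findContours((im[...,0]>215).astype(np.uint8)*redmask(np.ascontiguousarray(im)),0,1)
T=onz('wrist',(287,200),P,.036)
plan([(np.array([T[0],T[1],.09]),Ry(300),50),(np.array([T[0],T[1],.006]),Ry(300),46)],[3,4])
```

```text
[ 0.4219 -0.2104  0.0339] [ 0.4225 -0.21    0.0346] [ 0.4224 -0.2108  0.0345] [ 0.4214 -0.2097  0.036 ] [ 0.4216 -0.213   0.036 ]
[0.5, 1.1, 26.5, -0.6, -0.5, -1.8, 50.0]
[0.6, 0.9, 26.5, -0.6, -0.5, -1.8, 50.0]
[0.8, 0.6, 26.5, -0.6, -0.5, -1.8, 50.0]
--
[-0.0, 0.0, 21.0, -0.0, -0.0, 0.0, 46.0]
[-0.0, 0.0, 21.0, -0.0, -0.0, 0.0, 46.0]
[-0.0, 0.0, 21.0, -0.0, -0.0, 0.0, 46.0]
[-0.0, 0.0, 21.0, -0.0, -0.0, 0.0, 46.0]
--
```

>>> jog_arm(
  deltas=[
    [[0.5, 1, 27, -0.7, -0.6, -1.8, 50], [0.7, 1, 27, -0.7, -0.6, -1.8, 50], [1, 0.7, 27, -0.6, -0.5, -1.8, 50], [0, 0, 0, 0, 0, 0, 50]],
  ],
)

```text
clock: 9.7
eef_pos: [0.4231, -0.2099, 0.0889]
tool_rot: [0.864, -0.504, -0.0, 0.0]
ft_force: [-0.9, 0.4, 0.1]
grip_width: 0.0502
```

Run:
```python
from h import *
np.set_printoptions(precision=4,suppress=True)
P=campose('wrist');im=camera('wrist');save('w4',im);o=get_obs();print(o['clock'],o['eef_pos'])
m=redmask(im);c=circ(m);print(cv2.boundingRect(c),cv2.contourArea(c),cv2.moments(c)['m10']/cv2.moments(c)['m00'])
for z in (0.006,):
    plan([(np.array([.422,-.2103,z]),Ry(300),46)],[4])
```

```text
9.75 [ 0.4242 -0.2104  0.0906]Traceback (most recent call last):
  File "<stdin>", line 4, in <module>
  File "h.py", line 48, in circ
    c=max(cv2.findContours(mask.astype(np.uint8),cv2.RETR_EXTERNAL,cv2.CHAIN_APPROX_NONE)[0],key=cv2.contourArea); return c
ValueError: max() iterable argument is empty
```

View pics/w4.png

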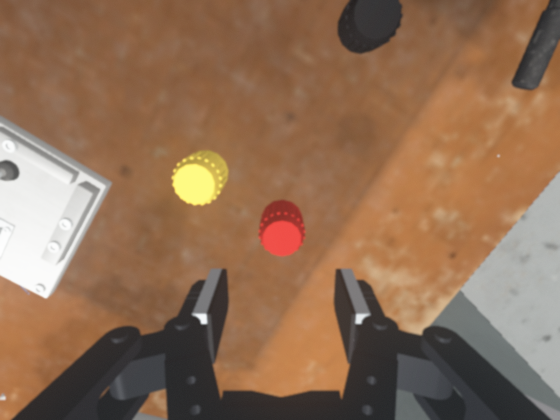

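Run:
```python
from h import *
np.set_printoptions(precision=4,suppress=True)
P=campose('wrist');o=get_obs();print(o['eef_pos'])
t=onz('wrist',(282,236),P,.036);print(t, 'mid from bottom',onz('wrist',(281,222),P,.018))
plan([(np.array([t[0],t[1],.006]),Ry(300),46)],[4])
```

```text
[ 0.4242 -0.2104  0.0906]
[ 0.4238 -0.2108  0.036 ] mid from bottom [ 0.4257 -0.213   0.018 ]
[-0.0, 0.2, 21.2, -0.0, -0.0, -0.1, 46.0]
[0.0, 0.2, 21.2, -0.0, -0.0, -0.1, 46.0]
[0.0, 0.2, 21.2, -0.0, -0.0, -0.1, 46.0]
[0.0, 0.2, 21.2, -0.0, -0.0, -0.1, 46.0]
--
```

>>> jog_arm(
  deltas=[
    [[0, 0, 21, 0, 0, 0, 46], [0, 0, 21, 0, 0, 0, 46], [0, 0, 21, 0, 0, 0, 46], [0, 0, 19, 0, 0, 0, 46], [0, 0, 0, 0, 0, 0, 46]],
  ],
)

```text
clock: 10.25
eef_pos: [0.4319, -0.2135, 0.0159]
tool_rot: [0.861, -0.509, 0.011, -0.001]
ft_force: [-0.8, -0.4, 0.3]
grip_width: 0.0461
```

Run:
```python
from h import *
np.set_printoptions(precision=4,suppress=True)
for i in range(2):
    P=campose('wrist');im=camera('wrist');o=get_obs();print(o['eef_pos'],o['ft_force'],R.from_quat(o['tool_rot']).as_matrix()[:,2])
m=masks_of('red_cap','wrist')
for r in m[:3]:
    ys,xs=np.where(r['pixels']);print(r['conf'],r['at'],xs.min(),xs.max(),ys.min(),ys.max(),im[int(r['at'][1]),int(r['at'][0])])
print('expected px of cap top centre if centred in grasp', proj('wrist',np.array([o['eef_pos'][0],o['eef_pos'][1],.036]),P))
```

```text
[ 0.433  -0.214   0.0172] [ 0.6043 -0.1607  0.8185] [ 0.0217 -0.0107 -0.9997]
[ 0.4336 -0.2143  0.0178] [-0.1518  0.6972  1.1832] [ 0.0231 -0.0114 -0.9997]
0.85 [178.5, 235.6] 138 220 192 273 [255 253 140]
0.59 [294.4, 298.8] 263 328 256 343 [232  72  67]
expected px of cap top centre if centred in grasp [279.5052 300.6481]
```

>>> jog_arm(
  deltas=[
    [[-3, 3.5, 0, 0, 0.7, 0, 46], [-3, 3, 2, 0, 0.7, 0, 46], [0, 0, 0, 0, 0, 0, 46], [0, 0, 0, 0, 0, 0, 46], [0, 0, 0, 0, 0, 0, 46]],
  ],
)

```text
clock: 10.9
eef_pos: [0.4269, -0.2133, 0.0199]
tool_rot: [0.86, -0.509, 0.028, 0.005]
ft_force: [0.9, -0.6, 0.2]
grip_width: 0.0457
```

Run:
```python
from h import *
np.set_printoptions(precision=4,suppress=True)
for i in range(3):
    P=campose('wrist');im=camera('wrist');o=get_obs();print(o['eef_pos'],o['ft_force'],R.from_quat(o['tool_rot']).as_matrix()[:,2],o['joint_vel'])
for r in masks_of('red_cap','wrist')[:3]:
    ys,xs=np.where(r['pixels']);print(r['conf'],r['at'],xs.min(),xs.max(),ys.min(),ys.max(),im[int(r['at'][1]),int(r['at'][0])])
save('w5',im)
print('expected px of cap top centre if centred in grasp', proj('wrist',np.array([o['eef_pos'][0],o['eef_pos'][1],.036]),P))
```

```text
[ 0.4271 -0.2134  0.0199] [-0.4265  0.8988  0.2347] [ 0.0434 -0.0383 -0.9983] [ 0.0001  0.0051  0.0045 -0.0014  0.0005 -0.0019]
[ 0.4271 -0.2134  0.0198] [-0.2617 -0.1397 -0.4165] [ 0.0433 -0.0383 -0.9983] [ 0.0002  0.006   0.0012  0.0003 -0.0001  0.0008]
[ 0.4271 -0.2134  0.0198] [-0.2938  0.2682  0.2417] [ 0.0432 -0.0383 -0.9983] [ 0.0001  0.0046 -0.0007 -0.0008  0.0003 -0.0009]
0.98 [284.3, 290.4] 253 318 248 333 [243  81  75]
expected px of cap top centre if centred in grasp [280.347  297.4469]
```

>>> jog_arm(
  deltas=[
    [[-2, 1, 0, 0, -1.6, 0, 46], [-1.5, 1, 0, 0, -1.5, 0, 46], [0, 0, 0, 0, 0, 0, 46], [0, 0, 0, 0, 0, 0, 46], [0, 0, 0, 0, 0, 0, 46]],
  ],
)

```text
clock: 11.6
eef_pos: [0.4236, -0.2114, 0.0189]
tool_rot: [0.861, -0.509, 0.004, -0.009]
ft_force: [-0.4, 0.0, 0.9]
grip_width: 0.0464
```

Run:
```python
from h import *
np.set_printoptions(precision=4,suppress=True)
P=campose('wrist');im=camera('wrist');o=get_obs();print(o['eef_pos'],o['ft_force'],R.from_quat(o['tool_rot']).as_matrix()[:,2])
for r in masks_of('red_cap','wrist')[:2]:
    ys,xs=np.where(r['pixels']);print(r['conf'],r['at'],xs.min(),xs.max(),ys.min(),ys.max())
top=(cv2.inRange(im,(200,30,30),(255,120,120)));c=circ(top>0);print('bright top',cv2.minEnclosingCircle(c),cv2.boundingRect(c))
print('expected', proj('wrist',np.array([o['eef_pos'][0],o['eef_pos'][1],.036]),P))
plan([(np.array([.4238,-.2108,.006]),Ry(300),46)],[3])
```

```text
[ 0.4236 -0.2114  0.0189] [0.6423 0.4619 0.983 ] [ 0.0153  0.0115 -0.9998]
0.87 [161.3, 215.9] 121 206 176 258
bright top ((279.0, 305.0), 31.40073585510254) (248, 282, 63, 48)
expected [280.2958 300.5977]
[-0.1, -0.1, 4.3, -0.4, 0.0, -0.4, 46.0]
[-0.1, -0.1, 4.3, -0.4, 0.0, -0.4, 46.0]
[-0.1, -0.1, 4.3, -0.4, 0.0, -0.4, 46.0]
--
```

>>> jog_arm(
  deltas=[
    [[-0.5, 0, 5, -0.5, 0, 0, 46], [-0.5, 0, 5, -0.5, 0, 0, 46], [0, 0, 3, 0, 0, 0, 46], [0, 0, 0, 0, 0, 0, 46], [0, 0, 0, 0, 0, 0, 46]],
  ],
)

```text
clock: 12.2
eef_pos: [0.4228, -0.2096, 0.0044]
tool_rot: [0.861, -0.509, -0.002, -0.001]
ft_force: [-0.4, -1.4, 0.3]
grip_width: 0.0463
```

Run:
```python
from h import *
np.set_printoptions(precision=4,suppress=True)
P=campose('wrist');o=get_obs();print(o['eef_pos'],o['ft_force'],R.from_quat(o['tool_rot']).as_matrix()[:,2])
plan([(np.array([.4238,-.2108,.006]),Ry(300),46)],[1])
```

```text
[ 0.4228 -0.2096  0.0044] [-0.4367 -1.3678  0.2817] [-0.0021  0.0026 -1.    ]
[1.6, -0.3, -1.6, 0.0, 0.2, -1.2, 46.0]
--
```

>>> jog_arm(
  deltas=[
    [[1, 0, -1, 0, 0, 0, 35], [0, 0, 0, 0, 0, 0, 15], [0, 0, 0, 0, 0, 0, 15], [0, 0, 0, 0, 0, 0, 15], [0, 0, 0, 0, 0, 0, 15]],
  ],
)

```text
clock: 12.7
eef_pos: [0.4237, -0.2109, 0.0061]
tool_rot: [0.861, -0.509, -0.001, -0.001]
ft_force: [-0.2, 0.3, -0.3]
grip_width: 0.0289
```

>>> jog_arm(
  deltas=[
    [[0, 0, 0, 0, 0, 0, 15], [0, 0, -10, 0, 0, 0, 15], [0, 0, -25, 0, 0, 0, 15], [0, 0, -30, 0, 0, 0, 15], [0, 0, -30, 0, 0, 0, 15]],
  ],
)

```text
clock: 13.2
eef_pos: [0.4196, -0.209, 0.1009]
tool_rot: [0.861, -0.509, -0.007, -0.0]
ft_force: [0.4, 0.1, -0.3]
grip_width: 0.0284
```

Run:
```python
from h import *
np.set_printoptions(precision=4,suppress=True)
a=camera('side');im=camera('wrist');o=get_obs();print(o['clock'],o['eef_pos'],o['ft_force'],o['grip_width'],R.from_quat(o['tool_rot']).as_matrix()[:,2])
cv2.imwrite('pics/d3.png',np.hstack([cv2.resize(a[130:330,190:390],(400,400)),cv2.resize(im,(400,300))[:, :] if 0 else cv2.resize(im[120:420,130:430],(400,400))])[:,:,::-1])
```

```text
13.3 [ 0.4232 -0.2108  0.1044] [ 0.3965 -1.1026  0.0148] 0.028655774992275927 [-0.0028  0.003  -1.    ]
```

View pics/d3.png

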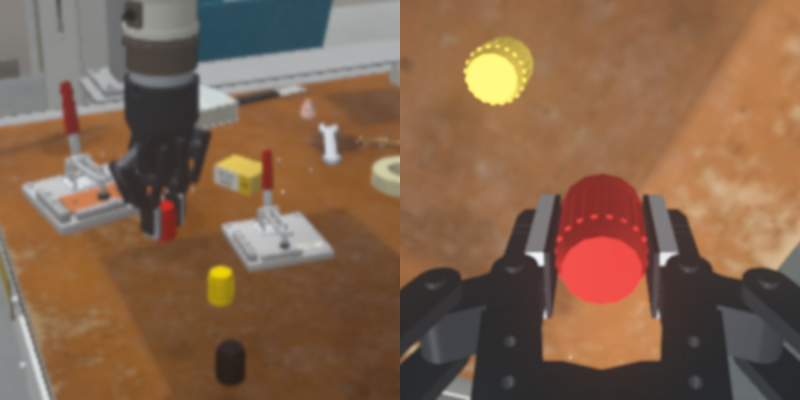

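Run:
```python
from h import *
np.set_printoptions(precision=4,suppress=True)
plan([(np.array([.44,-.1,.19]),Ry(295),15),(np.array([.47,.06,.19]),Ry(281.3),15)],[4,6])
P=campose('wrist');o=get_obs();t=np.array(o['eef_pos']);z=R.from_quat(o['tool_rot']).as_matrix()[:,2]
print(proj('wrist',t-z*.030,P))
```

```text
[-22.3, -17.0, -21.3, 0.0, 0.1, 1.0, 15.0]
[-22.6, -16.6, -21.4, 0.0, 0.1, 1.0, 15.0]
[-22.9, -16.3, -21.4, 0.0, 0.1, 1.0, 15.0]
[-23.1, -15.9, -21.4, 0.0, 0.1, 1.0, 15.0]
--
[-22.1, -15.8, 0.0, -0.0, 0.0, 2.3, 15.0]
[-22.7, -14.9, 0.0, -0.0, 0.0, 2.3, 15.0]
[-23.2, -14.0, 0.0, -0.0, 0.0, 2.3, 15.0]
[-23.8, -13.1, 0.0, -0.0, 0.0, 2.3, 15.0]
[-24.3, -12.1, -0.0, -0.0, 0.0, 2.3, 15.0]
[-24.7, -11.1, -0.0, -0.0, 0.0, 2.3, 15.0]
--
[280.9858 318.8474]
```

>>> jog_arm(
  deltas=[
    [[-22, -17, -22, 0, 0, 1, 15], [-22.5, -16.5, -22, 0, 0, 1, 15], [-23, -16.5, -22, 0, 0, 1, 15], [-23, -16, -21, 0, 0, 1, 15], [-22, -16, 0, 0, 0, 2.3, 15]],
  ],
)

```text
clock: 13.8
eef_pos: [0.4459, -0.072, 0.1958]
tool_rot: [0.828, -0.561, -0.001, -0.001]
ft_force: [-0.1, -0.3, -0.5]
grip_width: 0.0288
```

>>> jog_arm(
  deltas=[
    [[-22.5, -15, 0, 0, 0, 2.3, 15], [-23, -14, 0, 0, 0, 2.3, 15], [-24, -13, 0, 0, 0, 2.3, 15], [-24, -12, 0, 0, 0, 2.3, 15], [-24, -11, 0, 0, 0, 2.3, 15]],
  ],
)

```text
clock: 14.3
eef_pos: [0.4732, 0.0653, 0.1971]
tool_rot: [0.765, -0.644, -0.001, -0.001]
ft_force: [-0.3, 0.8, -0.5]
grip_width: 0.0284
```

>>> jog_arm(
  deltas=[
    [[0, 0, 0, 0, 0, 0, 15], [0, 0, 0, 0, 0, 0, 15], [0, 0, 0, 0, 0, 0, 15]],
  ],
)

```text
clock: 14.6
eef_pos: [0.4726, 0.0677, 0.1964]
tool_rot: [0.767, -0.642, -0.002, -0.0]
ft_force: [-0.7, 0.3, -0.6]
grip_width: 0.0283
```

Run:
```python
from h import *
np.set_printoptions(precision=4,suppress=True)
P=campose('wrist');im=camera('wrist');save('w6',im);s=camera('scene');save('s6',s);o=get_obs();print(o['clock'],o['eef_pos'],o['joint_vel'],R.from_quat(o['tool_rot']).as_matrix())
t=np.array(o['eef_pos']);z=R.from_quat(o['tool_rot']).as_matrix()[:,2]
print('captop exp',proj('wrist',t-z*.030,P),'stud top exp',proj('wrist',np.array([.47,.06,.0375]),P))
top=(cv2.inRange(im,(200,30,30),(255,120,120)));c=circ(top>0);print('bright top',cv2.minEnclosingCircle(c),cv2.boundingRect(c))
cv2.imwrite('pics/w6c.png',cv2.resize(im[170:370,180:380],(600,600),interpolation=cv2.INTER_CUBIC)[:,:,::-1])
```

```text
14.7 [0.4726 0.0673 0.1964] [-0.0043 -0.002   0.0034 -0.0006 -0.0021  0.0025] [[ 0.1747 -0.9846 -0.0019]
 [-0.9846 -0.1747  0.0026]
 [-0.0029  0.0014 -1.    ]]
captop exp [280.8079 318.0888] stud top exp [284.815  184.2398]
bright top ((280.5, 323.0), 28.93537139892578) (252, 299, 58, 49)
```

View pics/w6c.png

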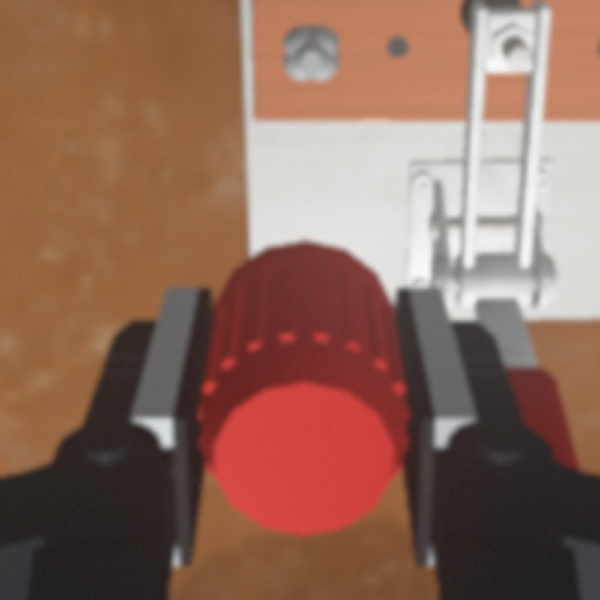

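Run:
```python
from h import *
np.set_printoptions(precision=4,suppress=True)
P=campose('wrist');o=get_obs();t=np.array(o['eef_pos']);Rm=R.from_quat(o['tool_rot']).as_matrix()
s=onz('wrist',(284,186.9),P,.0375);b=onz('wrist',(284,188),P,.029);c=onz('wrist',(281.5,323),P,t[2]+.030)
print('stud',s,b,'cap',c,'cap in tool',Rm.T@(c-t),'needed shift',Rm.T@(s-c)*1e3)
S=campose('scene');print(tri([ray('wrist',(284,186.9),P),ray('scene',np.array((243,183))/2.72+[150,140],S)]))
```

```text
stud [0.4703 0.0622 0.0375] [0.4696 0.0654 0.029 ] cap [0.472  0.0691 0.2264] cap in tool [-0.002   0.0003 -0.03  ] needed shift [  7.0557   2.5772 188.9156]
[0.4703 0.063  0.0339]
```

>>> jog_arm(
  deltas=[
    [[2, 1, 19, 0, 0, 0, 15], [2, 1, 19, 0, 0, 0, 15], [2, 0.5, 19, 0, 0, 0, 15], [1, 0, 19, 0, 0, 0, 15], [0, 0, 0, 0, 0, 0, 15]],
  ],
)

```text
clock: 15.2
eef_pos: [0.4718, 0.0557, 0.1196]
tool_rot: [0.764, -0.645, -0.0, -0.001]
ft_force: [-0.6, 0.6, 0.2]
grip_width: 0.0282
```

>>> jog_arm(
  deltas=[
    [[0, 0, 0, 0, 0, 0, 15], [0, 0, 0, 0, 0, 0, 15], [0, 0, 0, 0, 0, 0, 15]],
  ],
)

```text
clock: 15.5
eef_pos: [0.4729, 0.0545, 0.1216]
tool_rot: [0.763, -0.646, 0.001, -0.002]
ft_force: [0.3, 0.6, -0.2]
grip_width: 0.0285
```

Run:
```python
from h import *
np.set_printoptions(precision=4,suppress=True)
P=campose('wrist');im=camera('wrist');save('w7',im);o=get_obs();print(o['clock'],o['eef_pos'],o['joint_vel'],o['ft_force']);Rm=R.from_quat(o['tool_rot']).as_matrix();print(Rm[:,2])
t=np.array(o['eef_pos'])
print('captop exp',proj('wrist',t-Rm[:,2]*.030,P),'stud top exp',proj('wrist',np.array([.4703,.0625,.0375]),P))
top=(cv2.inRange(im,(200,30,30),(255,120,120)));c=circ(top>0);print('bright top',cv2.minEnclosingCircle(c),cv2.boundingRect(c))
cv2.imwrite('pics/w7c.png',cv2.resize(im[130:330,180:380],(600,600),interpolation=cv2.INTER_CUBIC)[:,:,::-1])
```

```text
15.55 [0.473  0.0546 0.1218] [ 0.0039  0.0013 -0.004  -0.0061  0.0015 -0.0006] [-0.0031  0.0076 -0.0604]
[ 0.0045  0.0026 -1.    ]
captop exp [280.2282 319.147 ] stud top exp [282.985  230.5916]
bright top ((280.56781005859375, 323.5), 29.77431297302246) (251, 298, 60, 50)
```

View pics/w7c.png

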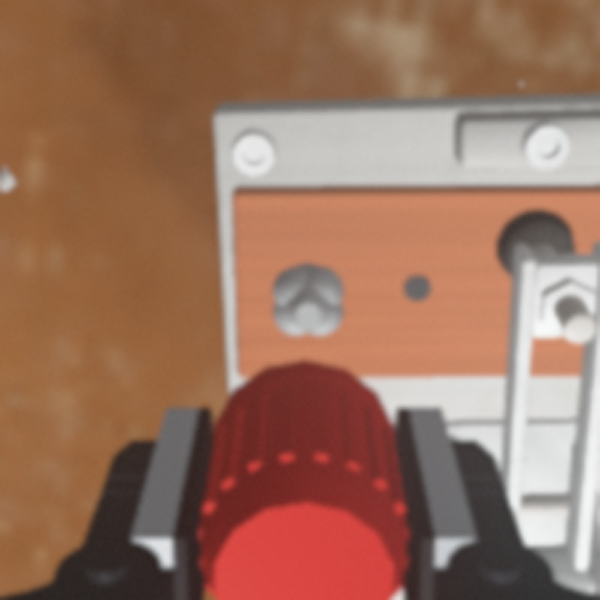

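Run:
```python
from h import *
np.set_printoptions(precision=4,suppress=True)
P=campose('wrist');o=get_obs();t=np.array(o['eef_pos']);Rm=R.from_quat(o['tool_rot']).as_matrix()
s=onz('wrist',(282.7,234),P,.0375);b=onz('wrist',(282.7,230.2),P,.029);c=onz('wrist',(281,323.5),P,t[2]+.030)
print('stud',s,b,'cap in tool',Rm.T@(c-t),'needed shift',Rm.T@(s-c)*1e3,Rm.T@(b-c)*1e3)
im=cv2.imread('pics/w7.png');h=cv2.cvtColor(im,cv2.COLOR_BGR2HSV)[190:260,255:315]
m=((h[...,1]<60)&(h[...,2]>60)).astype(np.uint8);n,l,st,ce=cv2.connectedComponentsWithStats(m)
print([(st[i],ce[i]+[255,190]) for i in range(1,n) if st[i][4]>80])
p=Rm@np.array([0,0,1.])
for d in [(-.002,0)]:
    pass
im6=cv2.imread('pics/s6.png');
```

```text
stud [0.4703 0.0653 0.0375] [0.4702 0.0657 0.029 ] cap in tool [-0.0022  0.0001 -0.03  ] needed shift [ -8.6407   1.246  114.297 ] [ -9.0719   1.2879 122.7976]
[(array([  0,   0,  60,  70, 423], dtype=int32), array([268.4303, 212.6478])), (array([ 16,  29,  23,  23, 456], dtype=int32), array([282.3202, 230.1228]))]
```

```bash
cat >> h.py <<'E'
STUD=np.array([.4703,.0655]);OFF=np.array([-.0022,.0001,0]);Y=281.0
def togo(z,yaw=Y):
    np.set_printoptions(precision=4,suppress=True)
    o=get_obs();print(o['clock'],np.array(o['eef_pos']),'F',np.array(o['ft_force']),'w',round(o['grip_width'],4),'vel',np.abs(o['joint_vel']).max(),'tilt',R.from_quat(o['tool_rot']).as_matrix()[:,2])
    T=np.r_[STUD,z]-Ry(yaw)@OFF
    plan([(T,Ry(yaw),15)],[1])
E
python3 -c "
from h import *
togo(.085)"
```

```text
15.55 [0.473  0.0546 0.1218] F [-0.0031  0.0076 -0.0604] w 0.0285 vel 0.006110854149877262 tilt [ 0.0045  0.0026 -1.    ]
[-8.9, 0.9, 36.8, -0.3, 0.1, -1.5, 15.0]
--
```

>>> jog_arm(
  deltas=[
    [[-4.5, 0.5, 12, -0.3, 0.1, -1, 15], [-4, 0.4, 12, 0, 0, -0.5, 15], [0, 0, 12, 0, 0, 0, 15], [0, 0, 0, 0, 0, 0, 15], [0, 0, 0, 0, 0, 0, 15]],
  ],
)

```text
clock: 16.05
eef_pos: [0.4721, 0.0648, 0.085]
tool_rot: [0.773, -0.634, 0.001, -0.001]
ft_force: [0.1, -0.2, -0.6]
grip_width: 0.0285
```

>>> jog_arm(
  deltas=[
    [[0, 0, 0, 0, 0, 0, 15], [0, 0, 0, 0, 0, 0, 15]],
  ],
)

```text
clock: 16.25
eef_pos: [0.4725, 0.0651, 0.0855]
tool_rot: [0.774, -0.634, 0.001, -0.002]
ft_force: [0.9, 0.5, -0.5]
grip_width: 0.0287
```

Run:
```python
from h import *
togo(.055)
P=campose('wrist');im=camera('wrist');cv2.imwrite('pics/w8.png',im[:,:,::-1])
print('ball centre exp',proj('wrist',np.r_[STUD,.029],P))
h=cv2.cvtColor(im,cv2.COLOR_RGB2HSV)[215:262,258:308];m=((h[...,1]<60)&(h[...,2]>60)).astype(np.uint8);n,l,st,ce=cv2.connectedComponentsWithStats(m)
print([(st[i],ce[i]+[258,215]) for i in range(1,n) if st[i][4]>60])
```

```text
16.25 [0.4725 0.0651 0.0855] F [ 0.8692  0.4856 -0.526 ] w 0.0287 vel 0.0060019912845757206 tilt [ 0.004   0.0008 -1.    ]
[1.4, 2.1, 30.5, -0.2, 0.0, 0.4, 15.0]
--
ball centre exp [284.3595 236.1422]
[(array([ 13,   8,  27,  27, 634], dtype=int32), array([284.3659, 236.2303]))]
```

>>> jog_arm(
  deltas=[
    [[0.7, 1, 10, -0.2, 0, 0.4, 15], [0.7, 1, 10, 0, 0, 0, 15], [0, 0, 9, 0, 0, 0, 15], [0, 0, 0, 0, 0, 0, 15], [0, 0, 0, 0, 0, 0, 15]],
  ],
)

```text
clock: 16.8
eef_pos: [0.4708, 0.0629, 0.0541]
tool_rot: [0.771, -0.637, 0.0, -0.0]
ft_force: [-0.4, -0.1, -0.8]
grip_width: 0.0287
```

>>> jog_arm(
  deltas=[
    [[0, 0, 0, 0, 0, 0, 15], [0, 0, 0, 0, 0, 0, 15]],
  ],
)

```text
clock: 17.0
eef_pos: [0.4708, 0.0629, 0.054]
tool_rot: [0.771, -0.637, 0.0, -0.0]
ft_force: [0.7, 0.6, -0.8]
grip_width: 0.0285
```

Run:
```python
from h import *
togo(.046)
s=camera('scene');d=camera('side')
cv2.imwrite('pics/d4.png',np.hstack([cv2.resize(s[150:260,170:280],(400,400),interpolation=cv2.INTER_CUBIC),cv2.resize(d[170:270,200:300],(400,400),interpolation=cv2.INTER_CUBIC)])[:,:,::-1])
```

```text
17.0 [0.4708 0.0629 0.054 ] F [ 0.6665  0.6006 -0.8262] w 0.0285 vel 0.0023291364329441283 tilt [ 0.0004  0.0001 -1.    ]
[-0.4, -0.1, 8.0, -0.0, 0.0, -0.1, 15.0]
--
```

View pics/d4.png

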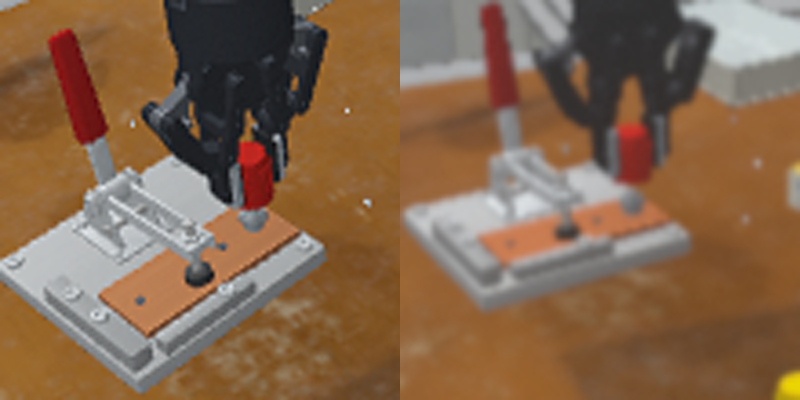

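>>> jog_arm(
  deltas=[
    [[-0.4, -0.1, 4, 0, 0, 0, 15], [0, 0, 4, 0, 0, 0, 15], [0, 0, 3, 0, 0, 0, 15], [0, 0, 3, 0, 0, 0, 15]],
  ],
)

```text
clock: 17.5
eef_pos: [0.4718, 0.0636, 0.04]
tool_rot: [0.771, -0.637, 0.001, -0.001]
ft_force: [-0.1, 0.2, -1.2]
grip_width: 0.0285
```

```bash
python3 -c "
from h import *
togo(.026)"
```

```text
17.5 [0.4718 0.0636 0.04  ] F [-0.0504  0.1888 -1.1639] w 0.0285 vel 0.0828485627975083 tilt [ 0.0031  0.0005 -1.    ]
[0.0, 1.1, 14.0, -0.2, -0.0, -0.1, 15.0]
--
```

>>> jog_arm(
  deltas=[
    [[0, 0.8, 3, -0.1, 0, 0, 15], [0, 0, 4, 0, 0, 0, 15], [0, 0, 4, 0, 0, 0, 15]],
  ],
)

```text
clock: 17.8
eef_pos: [0.4708, 0.0642, 0.0304]
tool_rot: [0.771, -0.637, -0.0, -0.001]
ft_force: [-0.4, 0.8, -0.0]
grip_width: 0.0287
```

```bash
python3 -c "
from h import *
togo(.026)"
```

```text
17.8 [0.4708 0.0642 0.0304] F [-0.4451  0.7764 -0.0179] w 0.0287 vel 0.10317209386039235 tilt [ 0.0015  0.002  -1.    ]
[0.8, 0.1, 4.4, -0.1, 0.1, -0.1, 15.0]
--
```

>>> jog_arm(
  deltas=[
    [[0, 0, 4, 0, 0, 0, 15], [0, 0, 4, 0, 0, 0, 15]],
  ],
)

```text
clock: 18.0
eef_pos: [0.4708, 0.0641, 0.0254]
tool_rot: [0.771, -0.637, 0.0, -0.001]
ft_force: [-19.9, -2.5, 69.3]
grip_width: 0.0282
```

>>> jog_arm(
  deltas=[
    [[0, 0, 4, 0, 0, 0, 15]],
  ],
)

```text
clock: 18.1
eef_pos: [0.4707, 0.0641, 0.0255]
tool_rot: [0.771, -0.637, 0.001, -0.002]
ft_force: [-14.8, -2.9, 44.6]
grip_width: 0.0285
```

Run:
```python
from h import *
togo(.026)
P=campose('wrist');im=camera('wrist')
top=(cv2.inRange(im,(200,30,30),(255,120,120)));c=circ(top>0);print('bright top',cv2.minEnclosingCircle(c),cv2.boundingRect(c),'earlier (280.6,323.5) box 251,298,60,50')
```

```text
18.1 [0.4707 0.0641 0.0255] F [-14.8274  -2.935   44.5835] w 0.0285 vel 0.015325846256651565 tilt [ 0.0034  0.0022 -1.    ]
[0.8, 0.1, -0.5, -0.2, 0.1, -0.1, 15.0]
--
bright top ((280.5246276855469, 324.9975280761719), 30.54118537902832) (250, 298, 62, 50) earlier (280.6,323.5) box 251,298,60,50
```

>>> jog_arm(
  deltas=[
    [[0, 0.5, 1.5, 0, 0, 0, 15], [0, 0.5, 1.5, 0, 0, 0, 15], [0, 0, 1.5, 0, 0, 0, 15]],
  ],
)

```text
clock: 18.45
eef_pos: [0.4708, 0.0641, 0.0257]
tool_rot: [0.771, -0.637, 0.002, -0.004]
ft_force: [-7.5, -0.4, 20.3]
grip_width: 0.0285
```

Run:
```python
from h import *
togo(.026)
camera('wrist'); togo(.026); camera('wrist'); togo(.026)
```

```text
18.45 [0.4708 0.0641 0.0257] F [-7.4925 -0.3852 20.2914] w 0.0285 vel 0.010399146857093011 tilt [ 0.0085  0.003  -1.    ]
[0.7, 0.2, -0.3, -0.5, 0.1, -0.1, 15.0]
--
18.5 [0.4708 0.0641 0.0257] F [-4.7097 -1.0509 16.9779] w 0.0285 vel 0.001447038040997782 tilt [ 0.0085  0.003  -1.    ]
[0.7, 0.1, -0.3, -0.5, 0.1, -0.1, 15.0]
--
18.55 [0.4709 0.0641 0.0257] F [-5.5767 -0.9647 17.1398] w 0.0288 vel 0.0013047186773499132 tilt [ 0.0085  0.0031 -1.    ]
[0.7, 0.2, -0.3, -0.5, 0.1, -0.1, 15.0]
--
```

Run:
```python
from h import *
s=camera('scene');d=camera('side');togo(.026)
now=np.hstack([cv2.resize(s[150:260,170:280],(400,400),interpolation=cv2.INTER_CUBIC),cv2.resize(d[170:270,200:300],(400,400),interpolation=cv2.INTER_CUBIC)])
old=np.ascontiguousarray(cv2.imread('pics/d4.png')[:,:,::-1])
for im in (old,now):
    for x0,x1 in ((200,330),(560,720)):
        m=cv2.inRange(im,(150,0,0),(255,75,75))[:,x0:x1].copy();m[:100]=0
        c=circ(m>0);x,y,w,h=cv2.boundingRect(c);print(x+x0,y,w,h)
t0=np.array([.4708,.0629,.054]);t1=np.array([.4708,.0641,.0257])
for n,(u,v,k) in {'scene':(170,150,400/110),'side':(200,170,4)}.items():
    for off in (-.006,.030):
        f=lambda t:(proj(n,t+[0,0,off],campose(n))-[u,v])*k
        print(n,off,f(t0),f(t1))
```

```text
18.65 [0.4709 0.0641 0.0257] F [-5.764  -0.8232 17.6995] w 0.0288 vel 0.0014828612565119977 tilt [ 0.0085  0.0031 -1.    ]
[0.7, 0.2, -0.3, -0.5, 0.1, -0.1, 15.0]
--
239 141 26 28
619 123 25 19
242 173 26 27
618 159 28 19
scene -0.006 [250.5372 192.2167] [253.3995 222.6184]
scene 0.03 [245.4917 150.484 ] [248.5272 182.4852]
side -0.006 [229.9801 178.1967] [231.1195 212.9042]
side 0.03 [227.8518 132.0438] [229.0324 167.7829]
```

Home is confirmed: the cap top dropped 32 and 36 px, against 32.0 and 35.7 px predicted without slip. The push holds steady at about 17 N, so I'm handing in.

```bash
python3 -c "
from h import *
print(job_done())"
```

```text
the job is handed in; nothing more can be done
None
```

I swung the larger jig's clamp shut, and the pictures show its pad down on the busbar. I then pressed the red cap onto the stud and handed in at about 18.7 s, still gripping and pushing. `job_done` gives no verdict.

**Cap home:**
- The tool stopped 19.6 mm higher than where it gripped the cap on the worktop; the bar top is 20 mm up.
- The cap's drop in the scene and side pictures matched the tool's travel: 32 and 36 px seen, 32.0 and 35.7 px expected. So it did not slip in the grip.

**Push:** It held steady at about 17 N down, with about 6 N sideways. Tool tilt was about 0.009 rad.

**Black cap:** The arm stayed clear of it. It was still standing in the last picture that showed it, taken after I picked up the red cap.

**Not confirmed or out of line:**
- I never saw the click as a force peak, probably because it fell between readings. I judge the cap home from its height and the hard stop.
- The wrist force briefly reached about 69 N down and 20 N sideways at the bottom, below the 120 N limit. I assumed the 40 N limit does not cover the fingers.
- I judged the clamp's force on the bar only from the pictures.
- The scene camera put the stud about 5 mm off in y from the wrist camera. I used the wrist camera's three views, which agreed.

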